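Load a regulator casting into the drop-door leak tester

TASK

Pull the drop door of the leak-test box all the way down, seat the steel first-stage casting fully in the nest of its own shape on the inside of the door with its neck lying in the nest's gap, and push the door back up until it is fully home and the casting is pressed against the rubber pad inside. Do not slam the door, leave the other things on the bench where they are, and let go of everything.

Things in the scene. Friction and masses are not known exactly. Their poses are not given: they have to be found in the camera images.
- door (a joint): angle of the drop door of the white leak-test box (220 mm wide, stands on a grey base, clear roof). 0 = fully home: the door leans 10 degrees from upright towards the robot. It grows as the door is pulled down; 1.745 = hard stop, fully down, 20 degrees below level. The hinge is stiff (about 1.1 N m) so the door stays about where it is left; it may start slightly ajar.
- door_hinge (a point): middle of the hinge line, at the foot of the door's inner face, 130 mm above the table. Axes move with the door: y along the hinge (to the left seen from the robot), z up the door towards its bar, x square to the inner face, into the box when shut and upwards when the door is down. The door panel is 10 mm thick (x -10 to 0 mm), 216 mm wide and reaches z = 158 mm.
- door_bar (a point): middle of the round steel pull bar, 12 mm thick, 120 mm long along y, standing 47 mm clear beyond the panel's free edge in the plane of the door (x = -5 mm, z = 205 mm in the hinge frame); axes as the door's. It can be pinched from above at any door angle; the bar may turn in the grip; with the door down keep the fingers open no more than about 35 mm between bar and panel.
- nest_slot (a point): middle of the slot in which the grey rectangular nest is clamped, on the +y half of the door's inner face (which is the nest's floor); x out of the nest, y along the hinge, z towards the bar. The nest is reset each time: its centre lies up to 9 mm either way along y from this point (exact along z) and its pose is not reported: feel or look for it. About 40 N would shift it.
- casting: plain steel first-stage casting, about 0.45 kg: a block 60 mm along x, 46 mm along y, 48 mm high, with a round cap of 40 mm, 6 mm high, on top (54 mm in all) and a round neck of 26 mm standing 30 mm out of its +x end, its centre 26 mm above the underside. Origin: centre of the block's underside, z up. It stands on the table to the left or right of the box. Grip it across its 46 mm.
- casting_neck (a point): end of the casting's neck, 60 mm from the origin along the casting's x, 26 mm up; axes as the casting's.
- seal_pad (a joint): travel in m of the spring-loaded rubber pad inside the box, facing the rectangular nest: 0 = untouched; about 0.012 when the seated casting is shut in with the door home (about 6 N).
- test_box: the leak-test box, fixed; origin on the table under the hinge line, x away from the robot; 0.17 m deep, 0.31 m high. The rectangular nest's pocket is 64 mm along the door's z, 50 mm along y, 26 mm deep, walls 6 mm; the bar-side wall has a 30 mm gap in its middle for the casting's neck. A round nest, 74 mm across, for another part is 97 mm to -y of the slot.
- round_stage: bystander: round black second-stage housing, 62 mm across, 36 mm high, with a steel stub; origin at its underside. It is on the other side from the casting.
- gauge: bystander: dark round pressure gauge on its back, 90 mm across, 34 mm high; origin at its underside.
- jar: bystander: glass jar with a black cap, 60 mm across, 80 mm high; origin at its underside.
- screwdriver: bystander: screwdriver 190 mm long lying low on the mat in front of the box, under the lowered door; origin under its middle.
- spanner: bystander: spanner 180 mm long lying low on the mat in front of the box, under the lowered door; origin under its middle.
Mind the look-alikes: they are no part of the job. Of the things like the casting, leave any that is brown; of the rest the larger one is meant.

How it is judged (in metres and radians):
On the way, in this order (a step that is already met when the one before it is completed fails the run):
1. the door is pulled all the way down (within 0.1 rad of its stop) (value of joint door above 1.645 rad), for 0.2 s.
2. the casting sits in the rectangular nest, neck in the gap, with the door down (value of joint door above 1.5 rad and x of casting in the frame of nest_slot between -0.004 and 0.005 m and y of casting in the frame of nest_slot between -0.014 and 0.014 m and z of casting in the frame of nest_slot between -0.006 and 0.006 m and x of casting_neck in the frame of nest_slot between 0.02 and 0.033 m and z of casting_neck in the frame of nest_slot above 0.052 m and angle between the x axis of casting and the z axis of nest_slot, either way round below 0.12 rad), for 0.2 s.
At the end, for the whole second after the job is handed in: The door is home (within 0.04 rad) and at rest; the casting is still down in the rectangular nest (underside within 5 mm of its floor, within 6 mm along the door, neck towards the bar, square within 0.12 rad), at rest, and presses the rubber pad back more than 7 mm (value of joint door below 0.04 rad and velocity of joint door between -0.05 and 0.05 rad/s and value of joint seal_pad above 0.007 m and linear speed of casting below 0.02 m/s and x of casting in the frame of nest_slot between -0.004 and 0.005 m and y of casting in the frame of nest_slot between -0.014 and 0.014 m and z of casting in the frame of nest_slot between -0.006 and 0.006 m and x of casting_neck in the frame of nest_slot between 0.02 and 0.033 m and z of casting_neck in the frame of nest_slot above 0.052 m and angle between the x axis of casting and the z axis of nest_slot, either way round below 0.12 rad); the robot touches nothing.
It fails at once if the door is slammed (faster than 3 rad/s) (velocity of joint door above 3 rad/s or velocity of joint door below -3 rad/s).
It fails at once if another thing on the bench is shifted by more than 30 mm (distance of any of round_stage, gauge, jar, screwdriver, spanner from where it was at the start of the episode above 0.03 m).
It also fails if it takes over 72 s, if anything falls off the work surface, if the arm or the gripper's body presses on something with over 40 N, if the wrist force passes 120 N, or if a joint passes its speed limit or range.

ROBOT

A 6-joint arm with a two-finger parallel gripper is mounted at the origin on the work surface. World frame = base frame: x ahead of the robot, y to its left, z up, the work surface at z = 0. Lengths are in mm, angles in rad, forces in N, time in s.
With the tool pointing down it reaches from about 350 to 875 mm from the base axis. Payload 4.2 kg.
Tool frame: the origin (TCP) lies between the finger pads; the fingertips stand 25 mm ahead of it and the grasp point (between the pads) lies 6 mm ahead of it; z points along the fingers, y is the line along which they close (so a half turn about z gives the same grasp; the last joint's range is limited). The gripper opens to 85 mm and grips with 20 to 120 N. Pads are 22 mm wide; open, the fingers measure 114 mm over their backs; the gripper's body (76 mm by 85 mm) begins 54 mm behind the grasp point. The pads swing forward as they close: fully open they stand 13 mm farther back than shut.
Start: joints at [1.441, 0.385, 0.008, 0, -1.194, -0.259], TCP at [236.891, 578.344, 256.312] pointing down, gripper open.
Joint ranges: [-3.14, 3.14], [-1.21, 2.06], [-1.07, 1.41], [-3.16, 2.05], [-2.99, -0.16], [-3.1, 3.1]. Speed limits (rad/s): [2.79, 2.79, 3.14, 3.14, 3.14, 3.14].

INTERFACE

Orientations are given as a unit quaternion [x, y, z, w].
In Python, from bench import read_state, get_image, job_done gives the robot as it stands.
- The arm moves only by the tool play_rows, never from a script. Its argument "series" is a list of rows, each a list of 6 numbers: the shift along the world's x, y, z in mm, then the turn, a rotation vector about the world's x, y, z in units of 6 degrees (1.0 is 6 degrees). A call has 1 to 20 rows; each row shifts and turns the commanded pose from where the row before left it; what a row does not reach is not made up. A row lasts 1/12 s, in which the tool goes at most 41.7 mm and 7.16 degrees, less where a joint would pass 70% of its speed; a pose out of reach is approached as far as the arm can. A call is refused whole if a number of a shift passes 41.7 or a number of a turn 1, either way. A call with a gripper value outside its range is refused whole. "gripper" is the opening, from 0 (shut) to 1 (fully open), set as the call begins (left out, the last holds). The fingers move at their own pace and stop on an object; the grip force is fixed at half the most. Time passes only in rows, so rows that do not move let the fingers close. It gives the time, the measured TCP pose, the force, the opening and the grip force at its end, in the units of the state.
- read_state(): the state, without advancing time (a new reading comes with each control period).
- get_image(name): name is "scene" or "top" or "wrist"; returns a dict with "image" (400x640x3 uint8, red, green, blue), "fx", "fy", "cx", "cy" (pixels), "eye" and "rotation" of the camera in the world. Camera axes: x right, y down, z forward; pixel columns grow to the right and rows downward; lengths in mm; the calibration is good to about 2 mm. The wrist camera is an equidistant fisheye: a pixel r from the principal point sees the ray r / f radians off the axis. A picture is of the moment at which its call begins. There is no depth.
- job_done(): hands the job in; it is judged then, once.
The state is a dict: "clock": time; "joints": joint angles; "joint_vel": joint speeds; "joint_efforts": joint torques, N m; "position": TCP position; "ee_rot": TCP orientation; "contact_force": force on the tool from outside, world axes, zero at the start; "wrist_torque": the same for the moment, N m; "gripper_width": finger opening in mm; "grasp_force": force on a finger pad.
Only numpy, scipy, OpenCV 4.12 (cv2) and the standard library are available. Lean on these libraries where they do the work, as an engineer would, in place of code of your own. Each camera call takes 0.05 s, during which the arm holds its last target. There are 200 camera calls.

## Working session

There is one attempt and no reset: what is moved stays moved. The work goes in short steps, Python scripts to look and compute and a tool call to move; the robot and the scene stay as the last step left them, time stands still between calls to the robot, and variables do not carry over. Pictures are saved under pics/ and viewed, at most 10 in all, crops included, and the job is handed in when it is done.

Besides the shell and the picture viewer there is one more tool, called after "Emit:" as name(argument=value, ...), one argument or row to a line, values as JSON. play_rows: Moves the arm, as the interface text tells. Its arguments: {"type":"object","properties":{"series":{"type":"array","items":{"type":"array","items":{"type":"number"}}},"gripper":{"type":"number"}},"required":["series"]}

```bash
mkdir -p pics; python3 - <<'E'
from bench import *
import cv2,numpy as np
for n in("scene","top"):
    d=get_image(n); cv2.imwrite(f"pics/{n}0.png",d["image"][:,:,::-1]); np.save(f"pics/{n}0.npy",d,allow_pickle=True)
    print(n,d["fx"],d["fy"],d["cx"],d["cy"],d["eye"],np.round(d["rotation"],4).tolist())
print(read_state())
E
```

```text
scene 386.98505352122856 386.98505352122856 324.62050074395626 202.27315112434053 [ 619.84408899  996.60896707 1010.81791758] [0.0514, 0.9013, -0.4294, -0.0256]
top 366.6086305864158 366.6086305864158 318.74401880600675 195.59824519434835 [ 397.82269118  -10.12123222 1245.61609924] [0.7081, -0.7043, 0.0308, -0.0412]
{'clock': 0.1, 'joints': array([ 1.44062448e+00,  3.85463235e-01,  6.71182912e-03, -4.32506996e-04,
       -1.19403727e+00, -2.58601468e-01]), 'joint_vel': array([ 0.00081346, -0.00036736,  0.00281001,  0.00125583, -0.00129542,
        0.00082971]), 'joint_efforts': array([-2.70989631e-04, -3.93321347e+01,  1.88927776e+01,  4.19796109e+00,
       -2.61112807e-03,  4.10695904e-06]), 'position': array([236.70652332, 577.89643725, 255.32140398]), 'ee_rot': array([ 9.81150413e-01, -1.93242939e-01, -1.36666909e-04,  1.00702204e-03]), 'contact_force': array([-0.531437  , -0.33129735,  1.00331412]), 'wrist_torque': array([0.00071786, 0.00053966, 0.02304094]), 'grasp_force': 0.0, 'gripper_width': 85.22367511005321}
```

View pics/scene0.png

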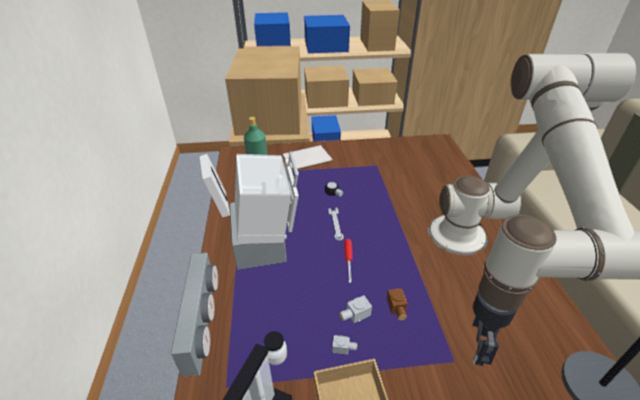

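View pics/top0.png

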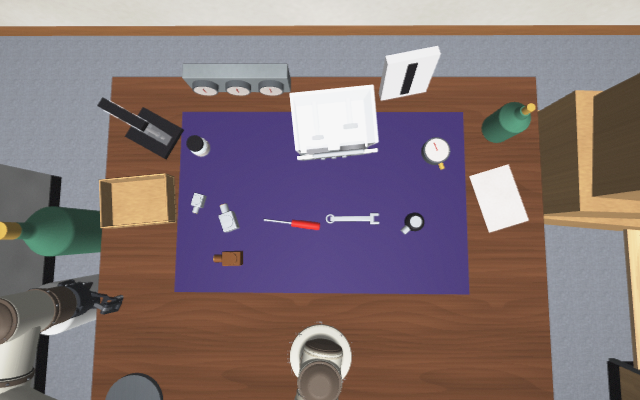

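```bash
cat > h.py <<'E'
from bench import *
import cv2,numpy as np
from scipy.spatial.transform import Rotation as R
def rot(d):
    q=np.array(d["rotation"]); return R.from_quat(q).as_matrix() if q.size==4 else q
def onz(d,u,v,z):
    r=rot(d)@np.array([(u-d["cx"])/d["fx"],(v-d["cy"])/d["fy"],1]); e=np.array(d["eye"]); return e+r*(z-e[2])/r[2]
def proj(d,P):
    p=rot(d).T@(np.array(P,float)-d["eye"]); return np.array([d["cx"]+d["fx"]*p[0]/p[2],d["cy"]+d["fy"]*p[1]/p[2]])
def tri(d1,uv1,d2,uv2):
    A=[];b=[]
    for d,(u,v) in((d1,uv1),(d2,uv2)):
        r=rot(d)@np.array([(u-d["cx"])/d["fx"],(v-d["cy"])/d["fy"],1]);r/=np.linalg.norm(r)
        M=np.eye(3)-np.outer(r,r);A.append(M);b.append(M@d["eye"])
    return np.linalg.lstsq(np.vstack(A),np.hstack(b),rcond=None)[0]
E
python3 - <<'E'
from h import *
t=np.load("pics/top0.npy",allow_pickle=True).item(); s=np.load("pics/scene0.npy",allow_pickle=True).item()
def blob(d,x0,y0,x1,y1):
    im=d["image"][y0:y1,x0:x1].astype(int); m=((im.min(2)>110)).astype(np.uint8)
    n,l,st,c=cv2.connectedComponentsWithStats(m); k=1+st[1:,4].argmax(); 
    ct=max(cv2.findContours((l==k).astype(np.uint8),0,2)[0],key=cv2.contourArea)
    return c[k]+[x0,y0],st[k],cv2.minAreaRect(ct),(np.array(cv2.boxPoints(cv2.minAreaRect(ct)))+[x0,y0]).round(1).tolist()
print(blob(t,205,195,245,240)); 
print(onz(t,228,220,50), onz(t,223.5,208,26),onz(t,198,202,30))
I=t["image"]
a=cv2.resize(I[75:175,280:400],None,fx=5,fy=5,interpolation=2); b=cv2.resize(I[190:240,185:250],None,fx=4,fy=4,interpolation=2)
c=cv2.resize(s["image"][285:365,320:420],None,fx=3,fy=3,interpolation=2)
W=np.zeros((500,600,3),np.uint8);W[:500,:600]=a[:500,:600];cv2.imwrite("pics/a.png",W[:,:,::-1])
W=np.zeros((600,800,3),np.uint8);W[:200,:260]=b;W[:240,300:600]=c
e=cv2.resize(s["image"][145:275,195:305],None,fx=2.7,fy=2.7,interpolation=2);W[245:245+e.shape[0],:e.shape[1]]=e
W[245:595,310:730]=cv2.resize(a,(420,350));cv2.imwrite("pics/b.png",W[:,:,::-1])
E
```

```text
(array([226.70231214, 219.02023121]), array([ 13,   9,  21,  29, 346], dtype=int32), ((20.938356399536133, 22.335617065429688), (28.440998077392578, 15.098308563232422), 69.44395446777344), [[213.9, 206.7], [228.0, 201.4], [238.0, 228.0], [223.9, 233.3]])
[438.45594111 304.11012416  50.        ] [479.26470062 326.78485912  26.        ] [498.65630854 411.92859326  30.        ]
```

View pics/b.png

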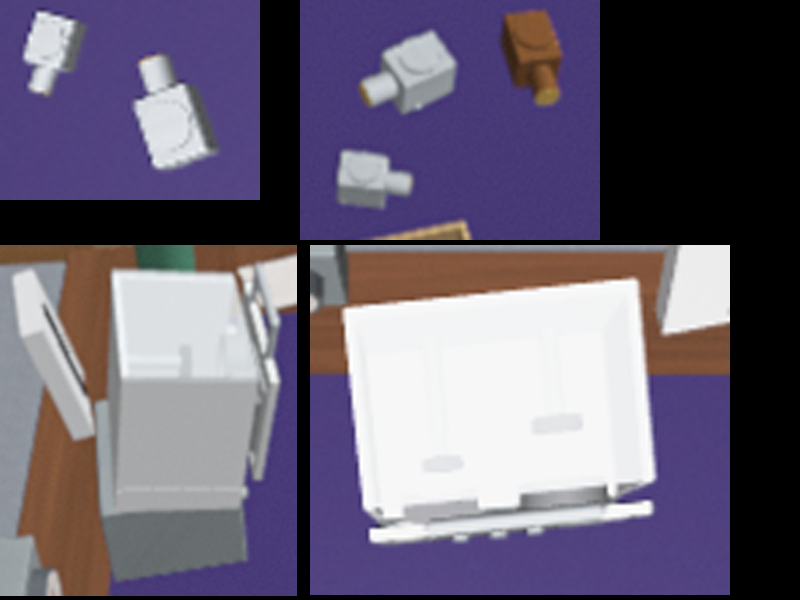

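```bash
python3 - <<'E'
from h import *
t=np.load("pics/top0.npy",allow_pickle=True).item(); s=np.load("pics/scene0.npy",allow_pickle=True).item()
f=lambda x,y:((x-310)/3.5+280,(y-245)/3.5+75)
L=f(370,530);Rr=f(652,505)
A,B=onz(t,*L,288),onz(t,*Rr,288); print("door top",A,B,np.linalg.norm(A-B), "yaw",np.degrees(np.arctan2(-(B-A)[0]*-1,-(B-A)[1])))
C,D=onz(t,*f(343,308),310),onz(t,*f(637,281),310); print("rear roof",C,D,np.linalg.norm(C-D))
# casting
g=lambda x,y:(x/4+185,y/4+190)
print("cap",onz(t,*g(166,123),54),"neck end top",onz(t,*g(153,58),39))
g2=lambda x,y:((x-300)/3+320,y/3+285)
cap=tri(t,g(166,123),s,g2(424,55)); print("cap tri",cap)
print("scene cap",onz(s,*g2(424,55),54),"neck end centre",onz(s,*g2(366,94),26))
e=cv2.resize(s["image"][140:250,225:310],None,fx=7,fy=7,interpolation=2)[:600]
e2=np.zeros((600,800,3),np.uint8);e2[:,:595]=e[:600,:595];cv2.imwrite("pics/e.png",e2[:,:,::-1])
E
```

```text
door top [600.02721083  62.43255689 288.        ] [ 619.93531558 -151.3832532   288.        ] 214.7406186024123 yaw 5.319397265333324
rear roof [765.78323532  83.24325083 310.        ] [ 786.94604555 -138.60930157  310.        ] 222.85964090323625
cap [435.85440802 307.88565233  54.        ] neck end top [490.00702593 324.40397554  39.        ]
cap tri [432.37970173 308.97043247  53.13149727]
scene cap [429.02548469 310.34002575  54.        ] neck end centre [489.07336655 329.34521727  26.        ]
```

View pics/e.png

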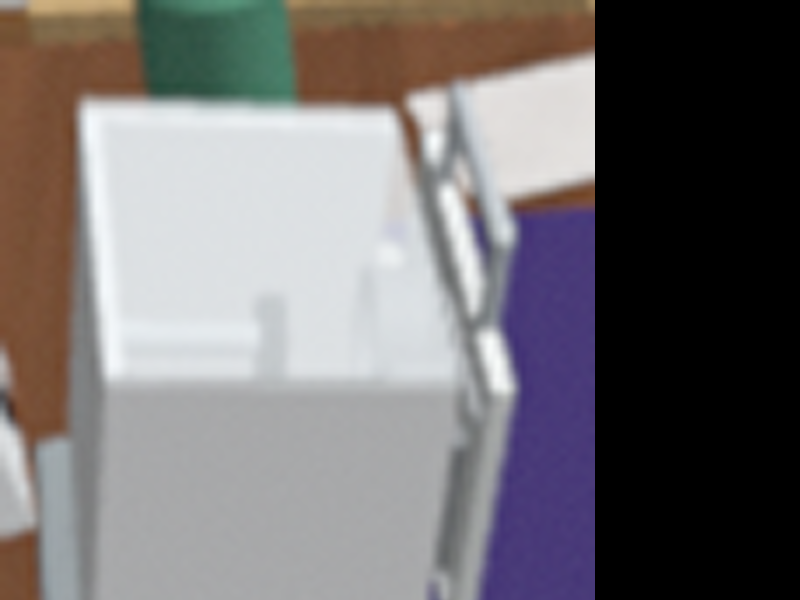

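```bash
python3 - <<'E'
from h import *
t=np.load("pics/top0.npy",allow_pickle=True).item(); s=np.load("pics/scene0.npy",allow_pickle=True).item()
f=lambda x,y:((x-310)/3.5+280,(y-245)/3.5+75)
k=lambda x,y:(x/7+225,y/7+140)
print("panel corner outer",tri(t,f(371,541),s,k(512,392)))
print("panel corner inner",tri(t,f(371,530),s,k(488,395)))
print("rear left roof",tri(t,f(343,308),s,k(80,98)), "rear-right roof?",tri(t,f(637,281),s,k(80,98)))
print("front-left roof",tri(t,f(380,517),s,k(460,385)))
for z in(320,330,340): print(z,onz(s,*k(460,88),z),onz(s,*k(507,232),z))
# project candidates
E
```

```text
panel corner outer [592.61305266  62.23500604 280.20742302]
panel corner inner [602.26651622  62.27321275 279.21328323]
rear left roof [736.54422111  69.54340606 438.02294329] rear-right roof? [ 783.9368325  -137.44166151  319.5592402 ]
front-left roof [613.18257351  55.28972347 280.05985959]
320 [ 603.83174628 -126.1724358   320.        ] [588.69736162  -2.51038839 320.        ]
330 [ 604.06353446 -109.91950758  330.        ] [589.14822901  11.95245818 330.        ]
340 [604.29532264 -93.66657936 340.        ] [589.5990964   26.41530476 340.        ]
```

Emit:
play_rows(
  series=[
    [0,0,30,0,0,0],
    [0,-10,30,0,0,-0.3],
    [16,-33,7,0,0,-0.5],
    [20,-34,7,0,0,-0.6],
    [20,-34,7,0,0,-0.6],
    [20,-34,7,0,0,-0.6],
    [20,-34,7,0,0,-0.6],
    [20,-34,7,0,0,-0.6],
    [20,-34,7,0,0,-0.6],
    [20,-34,7,0,0,-0.6],
    [20,-34,7,0,0,-0.6],
    [20,-34,7,0,0,-0.6],
    [20,-34,7,0,0,-0.6],
    [20,-34,7,0,0,-0.6],
    [20,-34,7,0,0,-0.6],
    [20,-34,7,0,0,-0.6],
    [20,-34,7,0,0,-0.6],
    [20,-34,0,0,0,-0.6],
    [20,-34,0,0,0,-0.6],
    [20,-34,0,0,0,0],
  ],
  gripper=0.6,
)

```text
clock: 1.77
position: [593.4, -44.5, 421.0]
ee_rot: [0.738, -0.674, -0.0, 0.0]
contact_force: [0.7, 0.8, 0.2]
gripper_width: 51.2
grasp_force: 0.0
```

```bash
python3 - <<'E'
from h import *
d=get_image("wrist"); cv2.imwrite("pics/w1.png",d["image"][:,:,::-1]); np.save("pics/w1.npy",d,allow_pickle=True)
print({k:v for k,v in d.items() if k!="image"}); s=read_state(); print(s["position"],R.from_quat(s["ee_rot"]).as_matrix().round(3),s["joints"])
E
```

```text
{'fx': 309.70691628693146, 'fy': 309.70691628693146, 'cx': 322.32718943364796, 'cy': 203.18253878901336, 'eye': array([ 600.66992615, -127.17093335,  538.35707366]), 'rotation': array([-0.04428151,  0.98558122,  0.16312494, -0.00768548])}
[595.93003093 -49.45259093 419.23838964] [[ 0.087 -0.996 -0.002]
 [-0.996 -0.087 -0.003]
 [ 0.003  0.002 -1.   ]] [ 0.18880786  0.27824184  0.24930873  0.00228583 -1.5445574  -0.10204101]
```

View pics/w1.png

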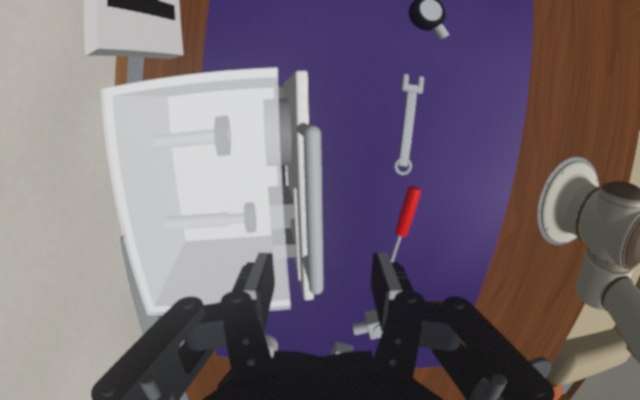

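```bash
cat >> h.py <<'E'
def wray(d,u,v):
    x,y=u-d["cx"],v-d["cy"]; r=np.hypot(x,y); a=r/d["fx"]
    return rot(d)@np.array([x/r*np.sin(a),y/r*np.sin(a),np.cos(a)])
def won(d,u,v,z):
    r=wray(d,u,v); e=np.array(d["eye"]); return e+r*(z-e[2])/r[2]
E
python3 - <<'E'
from h import *
d=np.load("pics/w1.npy",allow_pickle=True).item()
for z in(325,333):
    a,b=won(d,314,130,z),won(d,316.5,290,z); print(z,a,b,(a+b)/2,np.linalg.norm(a-b),np.degrees(np.arctan2(-(b-a)[0],(b-a)[1])))
print("roof corners",won(d,277,70,310),won(d,290,308,310),won(d,105,92,310),won(d,150,312,310))
E
```

```text
325 [ 604.44393476 -107.12553644  325.        ] [591.98496748  21.26915077 325.        ] [598.21445112 -42.92819283 325.        ] 128.9977580055851 5.5424277141194
333 [ 604.30242519 -107.87715518  333.        ] [592.31061719  15.70326701 333.        ] [598.30652119 -46.08694409 333.        ] 124.16088034153798 5.542427714119462
roof corners [ 635.32524644 -148.19134645  310.        ] [614.09989428  54.82741021 310.        ] [ 788.57158076 -133.55213069  310.        ] [765.14617681  88.4434414  310.        ]
```

Emit:
play_rows(
  series=[
    [2,3,0,0,0,0],
    [0,0,-12,0,0,0],
    [0,0,-16,0,0,0],
    [0,0,-16,0,0,0],
    [0,0,-16,0,0,0],
    [0,0,-10,0,0,0],
    [0,0,-6,0,0,0],
    [0,0,0,0,0,0],
    [0,0,0,0,0,0],
  ],
  gripper=0.36,
)

```text
clock: 2.57
position: [595.1, -39.4, 345.8]
ee_rot: [0.739, -0.673, 0.0, -0.0]
contact_force: [-0.0, 0.3, 0.6]
gripper_width: 30.9
grasp_force: 0.0
```

Emit:
play_rows(
  series=[
    [0,0,0,0,0,0],
    [0,0,0,0,0,0],
    [0,0,0,0,0,0],
    [0,0,0,0,0,0],
    [0,0,0,0,0,0],
  ],
  gripper=0.0,
)

```text
clock: 2.98
position: [596.1, -39.4, 346.6]
ee_rot: [0.739, -0.673, 0.001, -0.002]
contact_force: [5.1, 1.7, 1.8]
gripper_width: 9.3
grasp_force: 58.8
```

Emit:
play_rows(
  series=[
    [0,0,0,0,0,0],
    [0,0,0,0,0,0],
    [0,0,-4,0,0,0],
    [0,0,-4,0,0,0],
    [0,0,0,0,0,0],
  ],
  gripper=0.3,
)

```text
clock: 3.4
position: [593.8, -39.8, 335.6]
ee_rot: [0.739, -0.674, -0.001, 0.001]
contact_force: [0.1, -0.1, -0.3]
gripper_width: 25.5
grasp_force: 0.0
```

Emit:
play_rows(
  series=[
    [0,0,0,0,0,0],
    [0,0,0,0,0,0],
    [0,0,0,0,0,0],
    [0,0,0,0,0,0],
    [0,0,0,0,0,0],
  ],
  gripper=0.0,
)

```text
clock: 3.82
position: [595.1, -39.7, 336.9]
ee_rot: [0.739, -0.673, -0.0, 0.0]
contact_force: [2.6, -1.3, -3.2]
gripper_width: 10.1
grasp_force: 58.4
```

```bash
python3 - <<'E'
import numpy as np
p=np.radians(11.4+np.arange(0,105.1,2.5)); x=-205*np.sin(p); z=205*np.cos(p)
X=np.round(np.diff(x)*.9957,1);Y=np.round(np.diff(x)*.093,1);Z=np.round(np.diff(z),1)
print([[a,b,c] for a,b,c in zip(X.tolist(),Y.tolist(),Z.tolist())])
E
```

```text
[[-8.7, -0.8, -2.0], [-8.6, -0.8, -2.3], [-8.5, -0.8, -2.7], [-8.4, -0.8, -3.1], [-8.2, -0.8, -3.4], [-8.1, -0.8, -3.8], [-7.9, -0.7, -4.2], [-7.7, -0.7, -4.5], [-7.5, -0.7, -4.8], [-7.3, -0.7, -5.1], [-7.1, -0.7, -5.5], [-6.8, -0.6, -5.8], [-6.6, -0.6, -6.1], [-6.3, -0.6, -6.3], [-6.0, -0.6, -6.6], [-5.7, -0.5, -6.9], [-5.4, -0.5, -7.1], [-5.1, -0.5, -7.3], [-4.8, -0.4, -7.6], [-4.4, -0.4, -7.8], [-4.1, -0.4, -7.9], [-3.7, -0.3, -8.1], [-3.4, -0.3, -8.3], [-3.0, -0.3, -8.4], [-2.7, -0.2, -8.5], [-2.3, -0.2, -8.6], [-1.9, -0.2, -8.7], [-1.5, -0.1, -8.8], [-1.1, -0.1, -8.9], [-0.8, -0.1, -8.9], [-0.4, -0.0, -8.9], [0.0, 0.0, -8.9], [0.4, 0.0, -8.9], [0.8, 0.1, -8.9], [1.2, 0.1, -8.9], [1.6, 0.1, -8.8], [2.0, 0.2, -8.7], [2.3, 0.2, -8.6], [2.7, 0.3, -8.5], [3.1, 0.3, -8.4], [3.4, 0.3, -8.3], [3.8, 0.4, -8.1]]
```

Emit:
play_rows(
  series=[
    [-8.7,-0.8,-2.0,0,0,0],
    [-8.6,-0.8,-2.3,0,0,0],
    [-8.5,-0.8,-2.7,0,0,0],
    [-8.4,-0.8,-3.1,0,0,0],
    [-8.2,-0.8,-3.4,0,0,0],
    [-8.1,-0.8,-3.8,0,0,0],
    [-7.9,-0.7,-4.2,0,0,0],
    [-7.7,-0.7,-4.5,0,0,0],
  ],
)

```text
clock: 4.48
position: [532.5, -46.2, 311.6]
ee_rot: [0.739, -0.673, 0.004, -0.003]
contact_force: [13.1, -5.1, -9.4]
gripper_width: 9.6
grasp_force: 58.6
```

Emit:
play_rows(
  series=[
    [-7.5,-0.7,-4.8,0,0,0],
    [-7.3,-0.7,-5.1,0,0,0],
    [-7.1,-0.7,-5.5,0,0,0],
    [-6.8,-0.6,-5.8,0,0,0],
    [-6.6,-0.6,-6.1,0,0,0],
    [-6.3,-0.6,-6.3,0,0,0],
    [-6.0,-0.6,-6.6,0,0,0],
    [-5.7,-0.5,-6.9,0,0,0],
  ],
)

```text
clock: 5.15
position: [481.6, -51.5, 266.8]
ee_rot: [0.74, -0.673, 0.007, -0.005]
contact_force: [15.7, -8.0, -3.6]
gripper_width: 9.3
grasp_force: 58.6
```

Emit:
play_rows(
  series=[
    [-5.4,-0.5,-7.1,0,0,0],
    [-5.1,-0.5,-7.3,0,0,0],
    [-4.8,-0.4,-7.6,0,0,0],
    [-4.4,-0.4,-7.8,0,0,0],
    [-4.1,-0.4,-7.9,0,0,0],
    [-3.7,-0.3,-8.1,0,0,0],
    [-3.4,-0.3,-8.3,0,0,0],
    [-3.0,-0.3,-8.4,0,0,0],
    [-2.7,-0.2,-8.5,0,0,0],
    [-2.3,-0.2,-8.6,0,0,0],
    [-1.9,-0.2,-8.7,0,0,0],
    [-1.5,-0.1,-8.8,0,0,0],
  ],
)

```text
clock: 6.15
position: [440.4, -55.7, 171.3]
ee_rot: [0.74, -0.672, 0.008, -0.005]
contact_force: [8.2, -12.1, 6.1]
gripper_width: 10.0
grasp_force: 58.5
```

Emit:
play_rows(
  series=[
    [-1.1,-0.1,-8.9,0,0,0],
    [-0.8,-0.1,-8.9,0,0,0],
    [-0.4,0,-8.9,0,0,0],
    [0,0,-8.9,0,0,0],
    [0.4,0,-8.9,0,0,0],
    [0.8,0.1,-8.9,0,0,0],
    [1.2,0.1,-8.9,0,0,0],
    [1.6,0.1,-8.8,0,0,0],
  ],
)

```text
clock: 6.82
position: [443.4, -55.1, 100.0]
ee_rot: [0.741, -0.671, 0.007, -0.006]
contact_force: [10.8, -12.8, 6.9]
gripper_width: 9.6
grasp_force: 59.6
```

Emit:
play_rows(
  series=[
    [2.0,0.2,-8.7,0,0,0],
    [2.3,0.2,-8.6,0,0,0],
    [2.7,0.3,-8.5,0,0,0],
    [2.0,0.2,-6,0,0,0],
    [0,0,0,0,0,0],
  ],
)

```text
clock: 7.23
position: [452.2, -51.5, 68.3]
ee_rot: [0.741, -0.672, 0.005, -0.007]
contact_force: [5.1, 5.4, 11.2]
gripper_width: 9.8
grasp_force: 62.5
```

Emit:
play_rows(
  series=[
    [1,0,-3,0,0,0],
    [1,0,-3,0,0,0],
    [0,0,0,0,0,0],
  ],
)

```text
clock: 7.48
position: [452.4, -50.9, 65.0]
ee_rot: [0.741, -0.672, 0.005, -0.006]
contact_force: [-8.6, 19.4, 43.2]
gripper_width: 9.8
grasp_force: 70.6
```

Emit:
play_rows(
  series=[
    [1,0,-2,0,0,0],
    [0,0,-2,0,0,0],
    [0,0,0,0,0,0],
    [0,0,0,0,0,0],
  ],
)

```text
clock: 7.82
position: [452.6, -51.9, 63.1]
ee_rot: [0.741, -0.671, 0.005, -0.005]
contact_force: [-14.1, 10.5, 63.9]
gripper_width: 9.7
grasp_force: 75.6
```

Emit:
play_rows(
  series=[
    [0,0,3,0,0,0],
    [-1,0,2,0,0,0],
    [0,0,0,0,0,0],
  ],
)

```text
clock: 8.07
position: [452.4, -51.9, 63.6]
ee_rot: [0.741, -0.672, 0.005, -0.006]
contact_force: [1.2, 5.8, 17.2]
gripper_width: 9.7
grasp_force: 70.5
```

Emit:
play_rows(
  series=[
    [0,0,0,0,0,0],
    [0,0,0,0,0,0],
    [0,0,0,0,0,0],
    [0,0,8,0,0,0],
    [0,0,15,0,0,0],
    [0,0,30,0,0,0],
    [0,0,40,0,0,0],
    [0,0,40,0,0,0],
    [0,0,40,0,0,0],
    [0,0,40,0,0,0],
    [0,0,40,0,0,0],
    [0,0,30,0,0,0],
    [0,0,0,0,0,0],
    [0,0,0,0,0,0],
  ],
  gripper=0.38,
)

```text
clock: 9.23
position: [445.9, -53.7, 344.0]
ee_rot: [0.739, -0.674, 0.001, -0.002]
contact_force: [-0.5, 0.3, -1.3]
gripper_width: 32.5
grasp_force: 0.0
```

```bash
python3 - <<'E'
from h import *
s=read_state();print(s["position"],s["joints"].round(3))
for n in("wrist","top","scene"):
    d=get_image(n); cv2.imwrite(f"pics/{n}2.png",d["image"][:,:,::-1]); np.save(f"pics/{n}2.npy",d,allow_pickle=True)
    if n=="wrist": print(d["eye"],d["rotation"])
W=np.zeros((600,800,3),np.uint8)
w=cv2.imread("pics/wrist2.png");W[:400,:640]=w
t=cv2.imread("pics/top2.png")[140:240,290:385];W[400:600,:190]=cv2.resize(t,None,fx=2,fy=2,interpolation=2)
s=cv2.imread("pics/scene2.png")[150:250,230:330];W[400:600,200:400]=cv2.resize(s,None,fx=2,fy=2,interpolation=2)
cv2.imwrite("pics/c2.png",W)
E
```

```text
[445.85085376 -53.71440408 343.99936161] [ 0.244  0.02  -0.241 -0.    -1.307 -0.151]
[ 452.82821948 -136.45038698  461.31975718] [-0.04549318  0.98548862  0.16342633 -0.00586409]
```

View pics/c2.png

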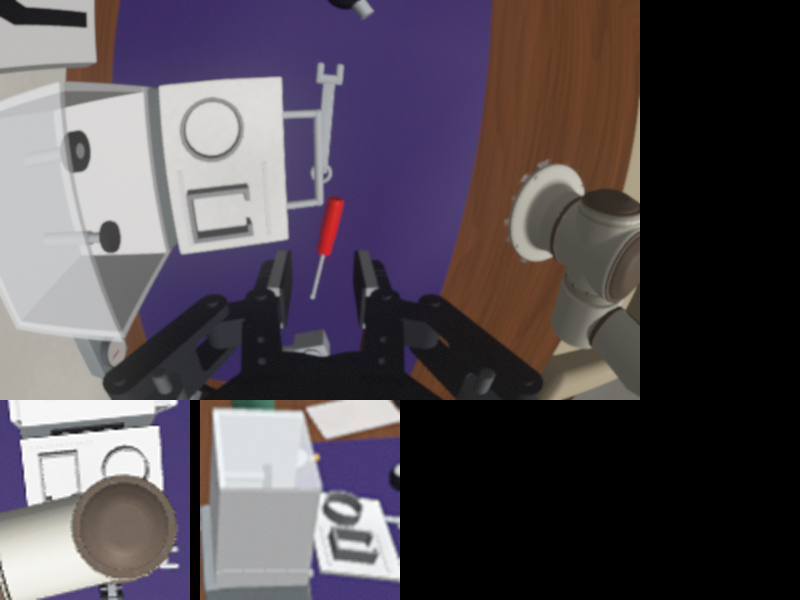

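```bash
python3 - <<'E'
from h import *
I=cv2.imread("pics/wrist2.png")
W=np.zeros((600,800,3),np.uint8)
a=cv2.resize(I[65:260,150:330],None,fx=2,fy=2,interpolation=2);W[:390,:360]=a
W[:460,364:364+436]=cv2.resize(I[170:262,172:259],None,fx=5,fy=5,interpolation=2)[:460,:436]
cv2.imwrite("pics/c3.png",W)
E
```

```text
Traceback (most recent call last):
ValueError: could not broadcast input array from shape (460,435,3) into shape (460,436,3)
```

```bash
python3 - <<'E'
from h import *
I=cv2.imread("pics/wrist2.png")
W=np.zeros((600,800,3),np.uint8)
a=cv2.resize(I[65:260,150:330],None,fx=2,fy=2,interpolation=2);W[:390,:360]=a
W[:460,364:799]=cv2.resize(I[170:262,172:259],None,fx=5,fy=5,interpolation=2)
cv2.imwrite("pics/c3.png",W)
E
```

```text
(no output)
```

View pics/c3.png

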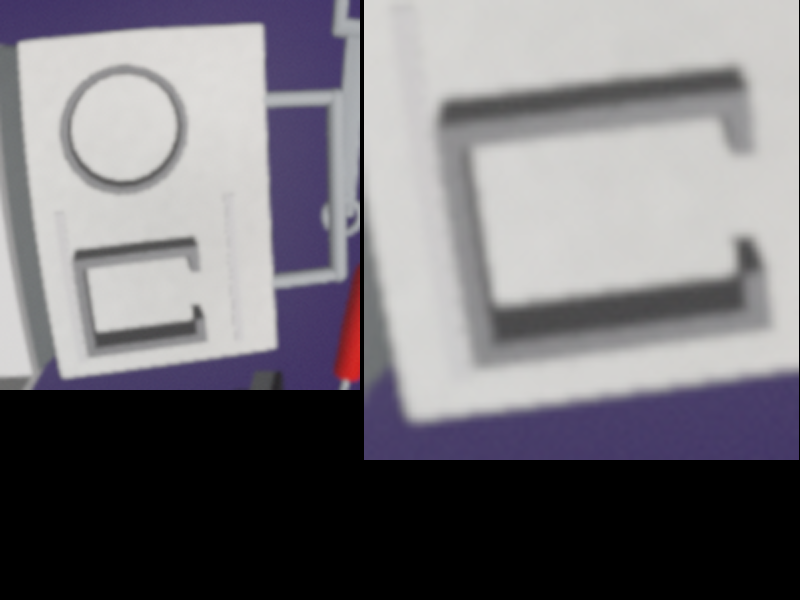

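```bash
cat >> h.py <<'E'
from scipy.optimize import least_squares
def door(hx,hy,yaw,th):
    c,s=np.cos(yaw),np.sin(yaw); bx=np.array([c,s,0]);by=np.array([-s,c,0]);p=th+np.radians(10);k=np.array([0,0,1.])
    Z=-np.sin(p)*bx+np.cos(p)*k; X=np.cos(p)*bx+np.sin(p)*k
    return np.array([hx,hy,130.]),X,by,Z
E
python3 - <<'E'
from h import *
d=np.load("pics/wrist2.npy",allow_pickle=True).item()
a=lambda x,y:(x/2+150,y/2+65); b=lambda x,y:((x-364)/5+172,y/5+170)
def wproj(P):
    p=rot(d).T@(P-d["eye"]); r=np.hypot(p[0],p[1]); an=np.arctan2(r,p[2])*d["fx"]; return np.array([d["cx"]+an*p[0]/r,d["cy"]+an*p[1]/r])
obs=[((0,-108,158),a(264,24)),((0,108,158),a(277,348)),((0,108,0),a(62,378)),((0,-108,0),a(18,42)),((-5,-60,205),a(335,95)),((-5,60,205),a(341,278))]
def res(q,sel=obs):
    o,X,Y,Z=door(q[0]*100,q[1]*100,q[2],q[3]); return np.hstack([wproj(o+p[0]*X+p[1]*Y+p[2]*Z)-uv for p,uv in sel])
for q3 in (None,1.745):
    f=(lambda q:res(q)) if q3 is None else (lambda q:res(np.append(q[:3],q3)))
    r=least_squares(f,[6.38,-.42,.095,1.745]); print(r.x,r.fun.reshape(-1,2).round(1).tolist())
q=r.x
o,X,Y,Z=door(q[0]*100,q[1]*100,q[2],1.745)
def onp(uv,h):
    ra=wray(d,*uv); t=((o+h*X-d["eye"])@X)/(ra@X); P=d["eye"]+t*ra-o; return (P@Y).round(1),(P@Z).round(1)
print("rim outer",[onp(b(*c),26) for c in((440,127),(748,90),(480,367),(770,327))])
print("rim inner",[onp(b(*c),26) for c in((470,145),(490,340))],"floor",[onp(b(*c),0) for c in ((497,307),(735,277))])
print("round", onp(a(125,130),26))
E
```

```text
[ 6.37256836 -0.40579754  0.09868391  1.79622493] [[3.1, 1.1], [1.9, -1.1], [-3.2, 1.9], [-3.0, 0.3], [1.4, 1.8], [-0.8, -3.8]]
[ 6.3942272  -0.40845271  0.1023005   1.745     ] [[2.7, -0.2], [2.2, 0.6], [-4.4, 1.5], [-4.8, 0.2], [2.6, 1.2], [0.6, -2.4]]
rim outer [(np.float64(21.2), np.float64(31.0)), (np.float64(21.1), np.float64(104.4)), (np.float64(82.3), np.float64(31.2)), (np.float64(82.0), np.float64(104.3))]
rim inner [(np.float64(26.4), np.float64(37.5)), (np.float64(75.6), np.float64(34.9))] floor [(np.float64(77.9), np.float64(35.6)), (np.float64(78.1), np.float64(99.0))]
round (np.float64(-50.2), np.float64(67.7))
```

```bash
python3 - <<'E'
from h import *
d=np.load("pics/wrist2.npy",allow_pickle=True).item()
a=lambda x,y:(x/2+150,y/2+65); b=lambda x,y:((x-364)/5+172,y/5+170)
def wproj(P):
    p=rot(d).T@(P-d["eye"]); r=np.hypot(p[0],p[1]); an=np.arctan2(r,p[2])*d["fx"]; return np.array([d["cx"]+an*p[0]/r,d["cy"]+an*p[1]/r])
obs=[((0,-108,158),a(264,24)),((0,108,158),a(277,348)),((-5,-60,205),a(335,95)),((-5,60,205),a(341,278)),((26,-48.5,104.5),a(186,131)),((26,-48.5,30.5),a(62,129)),((26,-11.5,67.5),a(127,193))]
def res(q):
    o,X,Y,Z=door(q[0]*100,q[1]*100,q[2],1.745); 
    return np.hstack([wproj(o+p[0]*X+p[1]*Y+p[2]*Z)-uv for p,uv in obs[:4]])
r=least_squares(res,[6.38,-.42,.095]); q=r.x; print(q,r.fun.round(1))
o,X,Y,Z=door(q[0]*100,q[1]*100,q[2],1.745)
def onp(uv,h):
    ra=wray(d,*uv); t=((o+h*X-d["eye"])@X)/(ra@X); P=d["eye"]+t*ra-o; return np.array([P@Y,P@Z])
c=np.array([onp(b(*c),26) for c in((440,127),(748,90),(480,367),(770,327))]);print(c.round(1).tolist(),c.mean(0))
print("round",onp(a(62,129),26),onp(a(187,131),26))
m=c.mean(0);P=o+m[0]*Y+m[1]*Z; print("floor centre world",P.round(1)); print("X",X.round(4),"Y",Y.round(4),"Z",Z.round(4))
dd=c[1]-c[0]+c[3]-c[2];v=dd[0]*Y+dd[1]*Z;print("nest yaw deg",np.degrees(np.arctan2(-v[1],-v[0])))
# casting from wrist/top
t=np.load("pics/top2.npy",allow_pickle=True).item(); s=np.load("pics/scene2.npy",allow_pickle=True).item()
w=cv2.imread("pics/wrist2.png")
W=np.zeros((600,800,3),np.uint8);I=cv2.imread("pics/top2.png");J=cv2.imread("pics/scene2.png")
W[:400,:400]=cv2.resize(I[193:243,205:255],None,fx=8,fy=8,interpolation=2);W[:400,400:800]=cv2.resize(J[287:337,330:380],None,fx=8,fy=8,interpolation=2);cv2.imwrite("pics/cc.png",W)
E
```

```text
[ 6.41995209 -0.39743833  0.10623798] [ 0.1  0.1  0.6  0.8  0.3  1.3 -1.1 -2.3]
[[20.8, 33.3], [20.9, 106.9], [82.0, 33.3], [82.0, 106.6]] [51.43351798 70.04678605]
round [-55.07602026  34.88112668] [-46.88791311 105.48191309]
floor centre world [571.1   4.4 106.1]
X [-0.3398 -0.0362  0.9398] Y [-0.106   0.9944  0.    ] Z [-0.9345 -0.0997 -0.3417]
nest yaw deg 6.052276689311243
```

View pics/cc.png

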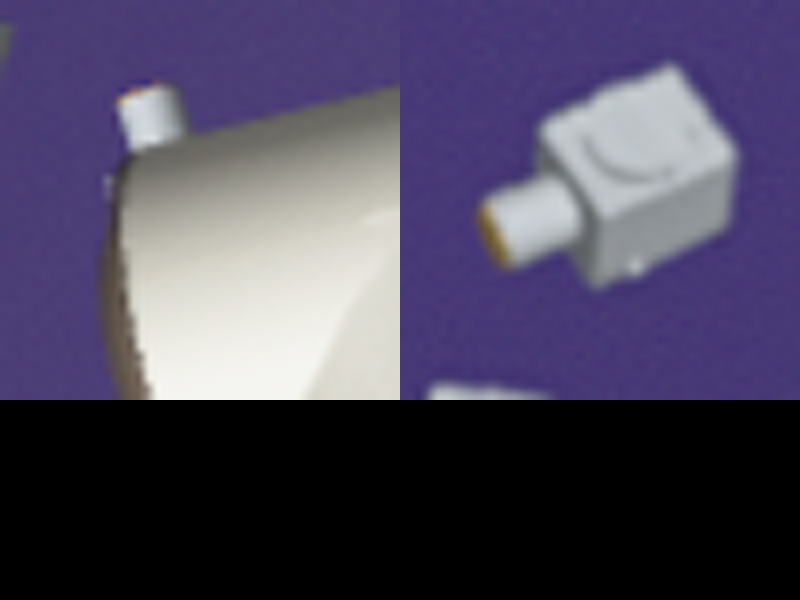

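```bash
python3 - <<'E'
from h import *
s=np.load("pics/scene2.npy",allow_pickle=True).item()
g=lambda x,y:((x-400)/8+330,y/8+287)
c=np.array([onz(s,*g(*p),48) for p in((541,125),(672,66),(738,155),(602,221))]);print(c.round(1).tolist(),c.mean(0))
v=c[0]+c[3]-c[1]-c[2];print(np.degrees(np.arctan2(v[1],v[0])),np.linalg.norm(v)/2,np.linalg.norm(c[0]-c[3]),np.linalg.norm(c[1]-c[2]))
print("neck end",onz(s,*g(495,236),26))
t=np.load("pics/top0.npy",allow_pickle=True).item()
h=lambda x,y:(x/4+185,y/4+190)
c=np.array([onz(t,*h(*p),48) for p in((136,98),(188,84),(213,152),(155,168))]);print(c.round(1).tolist(),c.mean(0))
E
```

```text
[[468.1, 298.9, 48.0], [414.2, 277.8, 48.0], [397.7, 320.4, 48.0], [452.8, 342.9, 48.0]] [433.20691766 309.99150601  48.        ]
21.77806728330529 58.7363074055655 46.59577071275397 45.66068842635958
neck end [489.52715382 329.87211441  26.        ]
[[456.4, 334.8, 48.0], [468.1, 292.4, 48.0], [412.6, 270.2, 48.0], [399.4, 317.3, 48.0]] [434.10877351 303.69310423  48.        ]
```

Emit:
play_rows(
  series=[
    [-1,20,-4,0,0,0.97],
    [-1,20,-10,0,0,0.97],
    [-1,20,-10,0,0,0.97],
    [-1,20,-10,0,0,0.97],
    [-1,20,-10,0,0,0.97],
    [-1,20,-10,0,0,0.97],
    [-1,20,-10,0,0,0.97],
    [-1,20,-10,0,0,0.97],
    [-1,20,-10,0,0,0.97],
    [-1,20,-10,0,0,0.97],
    [-1,20,-10,0,0,0.97],
    [-1,20,-10,0,0,0.97],
    [-1,20,-10,0,0,0.97],
    [0,21,-10,0,0,0.97],
    [0,21,-10,0,0,0.97],
    [0,21,-10,0,0,0.97],
    [0,20,-10,0,0,0.97],
    [0,20,-10,0,0,0.97],
    [0,0,-8,0,0,0],
    [0,0,0,0,0,0],
  ],
  gripper=1.0,
)

```text
clock: 11.05
position: [431.3, 308.3, 156.7]
ee_rot: [0.985, 0.174, -0.003, 0.002]
contact_force: [-0.2, -0.9, 0.3]
gripper_width: 85.6
grasp_force: 0.0
```

```bash
python3 - <<'E'
from h import *
s=read_state();M=R.from_quat(s["ee_rot"]).as_matrix();print(s["position"],M.round(3).tolist(),s["joints"].round(3))
d=get_image("wrist"); cv2.imwrite("pics/w3.png",d["image"][:,:,::-1]); np.save("pics/w3.npy",d,allow_pickle=True)
W=np.zeros((600,800,3),np.uint8);W[:400,:640]=d["image"][:,:,::-1];cv2.imwrite("pics/w3v.png",W[:400,:640])
E
```

```text
[431.30112308 308.33289113 156.72917415] [[0.939, 0.343, -0.005], [0.343, -0.939, -0.006], [-0.007, 0.004, -1.0]] [ 0.926  0.326 -0.358 -0.001 -0.895  0.995]
```

View pics/w3v.png

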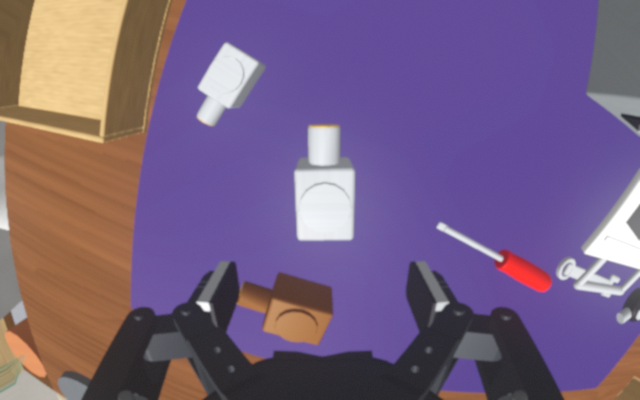

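```bash
python3 - <<'E'
from h import *
d=np.load("pics/w3.npy",allow_pickle=True).item()
c=np.array([won(d,*p,48) for p in((296,163),(353,160),(354,239),(298,240))]);print(c.round(1).tolist(),c.mean(0))
v=c[0]+c[1]-c[3]-c[2];print(np.degrees(np.arctan2(v[1],v[0])),np.linalg.norm(v)/2,np.linalg.norm(c[0]-c[1]))
print("neck",won(d,324,125,33), "cap",won(d,326,209,54))
E
```

```text
[[459.1, 339.0, 48.0], [475.7, 300.0, 48.0], [416.0, 275.1, 48.0], [399.7, 317.5, 48.0]] [437.6259591  307.90113877  48.        ]
21.242334365590676 63.9326592388737 42.40052153690002
neck [491.59920468 328.567655    33.        ] cap [434.60019875 306.30848252  54.        ]
```

Emit:
play_rows(
  series=[
    [3,-1,-15,0,0,0.13],
    [0,0,-20,0,0,0],
    [0,0,-20,0,0,0],
    [0,0,-20,0,0,0],
    [0,0,-15,0,0,0],
    [0,0,-10,0,0,0],
    [0,0,-4,0,0,0],
    [0,0,0,0,0,0],
    [0,0,0,0,0,0],
  ],
)

```text
clock: 11.85
position: [436.3, 308.4, 56.9]
ee_rot: [0.984, 0.181, 0.0, -0.0]
contact_force: [0.5, 0.7, 0.3]
gripper_width: 85.4
grasp_force: 0.0
```

Emit:
play_rows(
  series=[
    [0,0,0,0,0,0],
    [0,0,0,0,0,0],
    [0,0,0,0,0,0],
    [0,0,0,0,0,0],
    [0,0,0,0,0,0],
    [0,0,0,0,0,0],
    [0,0,0,0,0,0],
  ],
  gripper=0.0,
)

```text
clock: 12.43
position: [436.3, 308.9, 57.3]
ee_rot: [0.983, 0.181, 0.001, -0.0]
contact_force: [-0.8, -0.2, 5.8]
gripper_width: 44.5
grasp_force: 63.1
```

Emit:
play_rows(
  series=[
    [0,0,10,0,0,0],
    [0,0,30,0,0,0],
    [0,0,32,0,0,-0.95],
    [0,0,32,0,0,-0.95],
    [0,0,32,0,0,-0.95],
    [0,0,32,0,0,-0.95],
    [3.5,-11,0,0,0,-0.95],
    [3.5,-11,0,0,0,-0.95],
    [3.5,-11,0,0,0,-0.95],
    [3.5,-11,0,0,0,-0.95],
    [3.5,-11,0,0,0,-0.95],
    [3.5,-11,0,0,0,-0.95],
    [3.5,-11,0,0,0,-0.95],
    [3.5,-11,0,0,0,-0.95],
    [3.5,-11,0,0,0,-0.95],
    [3.5,-11,0,0,0,-0.95],
    [3.5,-11,0,0,0,-0.95],
    [3.5,-11,0,0,0,-0.95],
    [3.5,-11,0,0,0,-0.95],
    [3.5,-11,0,0,0,-0.95],
  ],
)

```text
clock: 14.1
position: [483.9, 153.4, 223.5]
ee_rot: [0.754, -0.656, -0.001, 0.001]
contact_force: [0.5, 1.4, -3.8]
gripper_width: 44.7
grasp_force: 62.7
```

Emit:
play_rows(
  series=[
    [3.5,-11,0,0,0,-0.95],
    [3.5,-11,0,0,0,-0.95],
    [3.5,-11,0,0,0,-0.95],
    [3.5,-11,0,0,0,-0.95],
    [3.5,-11,0,0,0,-0.95],
    [3.5,-11,0,0,0,-0.95],
    [3.5,-11,0,0,0,-0.95],
    [3.5,-11,0,0,0,-0.95],
    [3.5,-11,0,0,0,-0.95],
    [3.5,-11,0,0,0,-0.95],
    [3.5,-11,0,0,0,-0.95],
    [3.5,-11,0,0,0,-0.95],
    [3.5,-11,0,0,0,-0.95],
    [3.5,-11,0,0,0,-0.95],
    [0,0,0,0,0,-0.95],
    [0,0,0,0,0,-0.95],
    [0,0,0,0,0,0],
  ],
)

```text
clock: 15.52
position: [532.9, 0.0, 223.4]
ee_rot: [-0.06, 0.998, 0.0, -0.001]
contact_force: [-0.1, 0.3, -3.4]
gripper_width: 44.6
grasp_force: 62.7
```

Emit:
play_rows(
  series=[
    [0,0,0,0.07,-0.66,0],
    [0,0,0,0.07,-0.66,0],
    [0,0,0,0.07,-0.66,0],
    [0,0,0,0.07,-0.66,0],
    [0,0,0,0.07,-0.66,0],
    [0,0,0,0,0,0],
    [0,0,0,0,0,0],
  ],
)

```text
clock: 16.1
position: [532.2, -0.1, 223.5]
ee_rot: [-0.062, 0.983, 0.007, 0.171]
contact_force: [0.2, -0.4, -3.6]
gripper_width: 44.7
grasp_force: 62.8
```

```bash
cat > go.py <<'E'
from h import *
import sys
h=float(sys.argv[1]); off=float(sys.argv[2]); s=read_state(); M=R.from_quat(s["ee_rot"]).as_matrix()
X=np.array([-.3398,-.0362,.9398]);Y=np.array([-.106,.9944,0]);Z=np.array([-.9345,-.0997,-.3417])
T=np.c_[Z,np.cross(-X,Z),-X]; N=np.array([571.1,4.4,106.1])
rv=R.from_matrix(T@M.T).as_rotvec(); D=s["position"]-N
print("shift",(N+h*X+off*Z-s["position"]).round(1),"turn units",(np.degrees(rv)/6).round(3),"deg",np.degrees(np.linalg.norm(rv)).round(2))
print("door coords rel nest x,y,z",(D@X).round(1),(D@Y).round(1),(D@Z).round(1),"F door",[(s["contact_force"]@a).round(1) for a in(X,Y,Z)],"w",s["gripper_width"],s["grasp_force"],s["clock"])
E
python3 go.py 100 2; python3 - <<'E'
from h import *
print(read_state()["joints"].round(2))
d=get_image("wrist"); cv2.imwrite("pics/w4.png",d["image"][:,:,::-1]); np.save("pics/w4.npy",d,allow_pickle=True)
E
```

```text
shift [  3.1   0.6 -24.1] turn units [ 0.073 -0.044 -0.169] deg 1.13
door coords rel nest x,y,z 123.7 -0.3 -3.3 F door [np.float64(-3.5), np.float64(-0.4), np.float64(1.1)] w 44.69770033979155 62.753498554229736 16.1
[ 0.34  0.12 -0.55  0.15 -0.58 -1.9 ]
```

Emit:
play_rows(
  series=[
    [1,0,-10,0.07,-0.04,-0.17],
    [2,0,-10,0,0,0],
    [1,0,-8,0,0,0],
    [0,0,0,0,0,0],
    [0,0,0,0,0,0],
  ],
)

```text
clock: 16.57
position: [538.3, 0.4, 195.8]
ee_rot: [-0.052, 0.983, 0.009, 0.174]
contact_force: [-0.3, 0.3, -3.9]
gripper_width: 44.9
grasp_force: 62.7
```

```bash
python3 go.py 95 2; python3 - <<'E'
from h import *
W=np.zeros((600,800,3),np.uint8)
for n in("wrist","scene","top"):
    d=get_image(n); np.save(f"pics/{n}5.npy",d,allow_pickle=True); I=d["image"][:,:,::-1]
    if n=="wrist": W[:480,:800]=cv2.resize(I[160:400,120:520],None,fx=2,fy=2,interpolation=2)
    if n=="scene": W[480:600,:240]=cv2.resize(I[190:250,260:380],None,fx=2,fy=2,interpolation=2)
cv2.imwrite("pics/v5.png",W)
E
```

```text
shift [-1.4  0.4 -1.1] turn units [-0.004  0.019  0.015] deg 0.15
door coords rel nest x,y,z 95.5 -0.5 0.4 F door [np.float64(-3.5), np.float64(0.3), np.float64(1.6)] w 44.856592493843465 62.66262173652649 16.5667
```

View pics/v5.png

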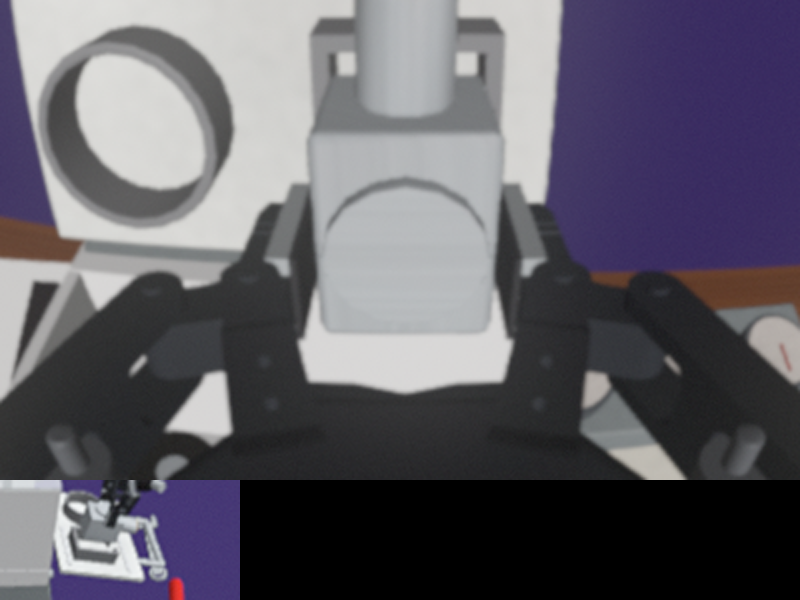

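```bash
python3 - <<'E'
from h import *
X=np.array([-.3398,-.0362,.9398]);Y=np.array([-.106,.9944,0]);Z=np.array([-.9345,-.0997,-.3417]);N=np.array([571.1,4.4,106.1])
d=np.load("pics/wrist5.npy",allow_pickle=True).item()
def f(x,y,h):
    u,v=x/2+120,y/2+160; r=wray(d,u,v); t=((N+h*X-d["eye"])@X)/(r@X); P=d["eye"]+t*r-N; return (P@Y).round(1),(P@Z).round(1)
print("nest outer rim",f(311,20,26),f(503,20,26), "gap wall inner rim edge",f(331,52,26),f(487,52,26))
for u in(36.5,38.5,40.5): print(u,"cast top front",f(312,132,u+48),f(502,132,u+48),"back",f(325,332,u+48),f(490,332,u+48),"bottom front", f(320,98,u))
E
```

```text
nest outer rim (np.float64(-29.7), np.float64(41.8)) (np.float64(30.0), np.float64(41.7)) gap wall inner rim edge (np.float64(-23.8), np.float64(31.4)) (np.float64(25.3), np.float64(31.3))
36.5 cast top front (np.float64(-21.6), np.float64(29.0)) (np.float64(21.5), np.float64(28.9)) back (np.float64(-22.4), np.float64(-30.6)) (np.float64(22.5), np.float64(-30.8)) bottom front (np.float64(-26.5), np.float64(19.8))
38.5 cast top front (np.float64(-21.3), np.float64(29.9)) (np.float64(21.1), np.float64(29.7)) back (np.float64(-22.1), np.float64(-28.8)) (np.float64(22.1), np.float64(-29.0)) bottom front (np.float64(-26.2), np.float64(20.5))
40.5 cast top front (np.float64(-21.0), np.float64(30.7)) (np.float64(20.8), np.float64(30.6)) back (np.float64(-21.7), np.float64(-27.1)) (np.float64(21.8), np.float64(-27.2)) bottom front (np.float64(-25.9), np.float64(21.2))
```

Emit:
play_rows(
  series=[
    [2.4,0.7,-6.6,0,0,0],
    [2,0.2,-5.6,0,0,0],
    [1,0.1,-2.8,0,0,0],
    [1,0.1,-2.8,0,0,0],
    [1,0.1,-2.8,0,0,0],
    [0,0,0,0,0,0],
  ],
)

```text
clock: 17.22
position: [545.1, 1.4, 174.7]
ee_rot: [-0.051, 0.983, 0.009, 0.174]
contact_force: [0.2, -0.0, -3.1]
gripper_width: 44.5
grasp_force: 62.8
```

```bash
python3 go.py 57 0.5
```

```text
shift [  6.1   0.9 -15.2] turn units [-0.007  0.021  0.019] deg 0.17
door coords rel nest x,y,z 73.4 -0.2 1.1 F door [np.float64(-2.9), np.float64(-0.0), np.float64(0.9)] w 44.521696179257695 62.78650403022766 17.2167
```

Emit:
play_rows(
  series=[
    [1.2,0.1,-2.8,0,0,0],
    [1.2,0.1,-2.8,0,0,0],
    [1,0.1,-2.8,0,0,0],
    [0,0,0,0,0,0],
  ],
)

```text
clock: 17.55
position: [548.5, 1.8, 166.5]
ee_rot: [-0.051, 0.983, 0.009, 0.175]
contact_force: [0.0, 0.1, -4.1]
gripper_width: 44.6
grasp_force: 62.8
```

Emit:
play_rows(
  series=[
    [1,0.1,-2.8,0,0,0],
    [0.7,0.1,-1.9,0,0,0],
    [0,0,0,0,0,0],
  ],
)

```text
clock: 17.8
position: [550.3, 2.0, 162.0]
ee_rot: [-0.051, 0.983, 0.009, 0.175]
contact_force: [0.1, -1.2, -3.5]
gripper_width: 44.1
grasp_force: 62.8
```

```bash
python3 go.py 57 0.5
```

```text
shift [ 1.   0.3 -2.5] turn units [-0.01   0.027  0.019] deg 0.21
door coords rel nest x,y,z 59.7 -0.2 0.6 F door [np.float64(-3.3), np.float64(-1.2), np.float64(1.2)] w 44.14165599141641 62.78576731681824 17.8
```

Sliding in cleanly; go on until contact.

Emit:
play_rows(
  series=[
    [0.7,0.1,-1.9,0,0,0],
    [0.3,0,-0.9,0,0,0],
    [0,0,0,0,0,0],
  ],
)

```text
clock: 18.05
position: [551.4, 2.1, 159.5]
ee_rot: [-0.051, 0.983, 0.01, 0.175]
contact_force: [0.3, -0.4, -3.4]
gripper_width: 44.4
grasp_force: 62.9
```

Emit:
play_rows(
  series=[
    [0.3,0,-0.9,0,0,0],
    [0.3,0,-0.9,0,0,0],
    [0,0,0,0,0,0],
  ],
)

```text
clock: 18.3
position: [551.7, 2.2, 159.4]
ee_rot: [-0.051, 0.983, 0.009, 0.176]
contact_force: [-7.6, -0.1, 7.5]
gripper_width: 44.6
grasp_force: 64.2
```

Emit:
play_rows(
  series=[
    [0,0,0,0,0,0],
    [0,0,0,0,0,0],
    [0,0,0,0,0,0],
    [0,0,0,0,0,0],
    [0,0,0,0,0,0],
    [-1.7,-0.2,4.7,0,0,0],
    [-3.4,-0.4,9.4,0,0,0],
    [-6.8,-0.7,18.8,0,0,0],
    [-10,-1,28,0,0,0],
    [-10,-1,28,0,0,0],
    [-10,-1,28,0,0,0],
    [0,0,0,0,0,0],
  ],
  gripper=0.8,
)

```text
clock: 19.3
position: [511.7, -1.6, 282.0]
ee_rot: [-0.052, 0.982, 0.011, 0.181]
contact_force: [0.3, 0.2, 0.6]
gripper_width: 68.4
grasp_force: 0.0
```

```bash
python3 go.py 57 0.5;python3 - <<'E'
from h import *
print(read_state()["joints"].round(2))
X=np.array([-.3398,-.0362,.9398]);Y=np.array([-.106,.9944,0]);Z=np.array([-.9345,-.0997,-.3417]);N=np.array([571.1,4.4,106.1])
for n in("wrist","scene"):
    d=get_image(n); np.save(f"pics/{n}6.npy",d,allow_pickle=True); cv2.imwrite(f"pics/{n}6.png",d["image"][:,:,::-1])
# gold neck-end ring in wrist
d=np.load("pics/wrist6.npy",allow_pickle=True).item(); h=cv2.cvtColor(d["image"],cv2.COLOR_RGB2HSV)
m=cv2.inRange(h,(8,90,90),(30,255,255)); n,l,st,c=cv2.connectedComponentsWithStats(m)
print([(st[i].tolist(),c[i].round(1).tolist()) for i in range(1,n) if st[i,4]>8])
E
```

```text
shift [  39.6    3.9 -122.5] turn units [-0.04   0.153  0.004] deg 0.95
door coords rel nest x,y,z 185.7 0.3 -4.0 F door [np.float64(0.5), np.float64(0.1), np.float64(-0.5)] w 68.39691354591585 0.0 19.3
[ 0.36  0.01 -0.5   0.14 -0.71 -1.91]
[([568, 0, 14, 16, 114], [573.6, 6.7]), ([580, 0, 30, 25, 500], [593.6, 10.4]), ([0, 21, 183, 252, 7849], [60.9, 194.6]), ([606, 50, 34, 93, 956], [630.9, 98.5]), ([555, 137, 85, 207, 6434], [616.3, 233.9]), ([598, 140, 7, 12, 26], [601.7, 146.7]), ([65, 152, 12, 14, 110], [70.4, 158.6]), ([595, 160, 4, 7, 10], [596.3, 163.1]), ([417, 255, 160, 40, 3401], [504.3, 276.1]), ([379, 264, 10, 20, 154], [383.8, 272.1])]
```

Emit:
play_rows(
  series=[
    [-3,0,5,-0.06,0.85,0],
    [-4,0,5,-0.06,0.85,0],
    [-4,0,5,-0.06,0.85,0],
    [-4,-2,0,-0.06,0.85,0.1],
    [-4,-4,0,0,0,0.98],
    [-4,-4,0,0,0,0.98],
    [-4,-4,0,0,0,0.98],
    [-4,-4,0,0,0,0.98],
    [-4,-4,0,0,0,0.98],
    [-4,-4,0,0,0,0.98],
    [-4,-4,-5,0,0,0.98],
    [-4,-4,-10,0,0,0.98],
    [-4,-4,-10,0,0,0.98],
    [-4,-4,-10,0,0,0.98],
    [-4,-3,-10,0,0,0.98],
    [-3,-3,-10,0,0,0.98],
    [0,-2,-10,0,0,0.98],
    [0,0,-10,0,0,0.98],
    [0,0,-10,0,0,0.98],
    [0,0,0,0,0,0],
  ],
  gripper=0.38,
)

```text
clock: 21.07
position: [446.2, -52.5, 201.7]
ee_rot: [0.735, -0.678, -0.005, 0.009]
contact_force: [-0.5, -0.3, -0.6]
gripper_width: 32.4
grasp_force: 0.0
```

```bash
python3 - <<'E'
from h import *
s=read_state(); M=R.from_quat(s["ee_rot"]).as_matrix(); T=R.from_quat([.739,-.673,0,0]).as_matrix()
print(s["position"],(np.array([452.4,-51.9,63])-s["position"]).round(1),(np.degrees(R.from_matrix(T@M.T).as_rotvec())/6).round(2),s["joints"].round(2),s["gripper_width"])
E
```

```text
[446.18673605 -52.45934668 201.67223936] [   6.2    0.6 -138.7] [ 0.06 -0.19  0.11] [ 0.25  0.15 -0.47  0.   -0.97 -0.17] 32.4032975347167
```

Emit:
play_rows(
  series=[
    [3,0,-20,0.06,-0.19,0.1],
    [2,0,-25,0,0,0],
    [1,0,-25,0,0,0],
    [0,0,-25,0,0,0],
    [0,0,-15,0,0,0],
    [0,0,-10,0,0,0],
    [0,0,-8,0,0,0],
    [0,0,-6,0,0,0],
    [0,0,0,0,0,0],
  ],
)

```text
clock: 21.82
position: [453.6, -52.3, 69.8]
ee_rot: [0.738, -0.674, 0.002, -0.002]
contact_force: [-0.7, -0.5, 0.3]
gripper_width: 32.4
grasp_force: 0.0
```

Emit:
play_rows(
  series=[
    [0,0,-3,0,0,0],
    [0,0,0,0,0,0],
    [0,0,0,0,0,0],
  ],
)

```text
clock: 22.07
position: [454.4, -52.1, 68.3]
ee_rot: [0.739, -0.674, 0.003, -0.003]
contact_force: [0.3, 0.8, 0.4]
gripper_width: 32.5
grasp_force: 0.0
```

Emit:
play_rows(
  series=[
    [0,0,0,0,0,0],
    [0,0,0,0,0,0],
    [0,0,0,0,0,0],
    [0,0,0,0,0,0],
    [0,0,0,0,0,0],
  ],
  gripper=0.0,
)

```text
clock: 22.48
position: [452.7, -52.4, 68.2]
ee_rot: [0.739, -0.674, 0.002, -0.002]
contact_force: [-3.4, 1.3, 5.2]
gripper_width: 9.4
grasp_force: 58.5
```

Emit:
play_rows(
  series=[
    [-3.1,-0.3,8.4,0,0,0],
    [-2.7,-0.3,8.5,0,0,0],
    [-2.3,-0.2,8.6,0,0,0],
    [-2.0,-0.2,8.7,0,0,0],
    [-1.6,-0.1,8.8,0,0,0],
    [-1.2,-0.1,8.9,0,0,0],
    [-0.8,-0.1,8.9,0,0,0],
    [-0.4,0,8.9,0,0,0],
  ],
)

```text
clock: 23.15
position: [438.6, -53.8, 138.0]
ee_rot: [0.739, -0.674, 0.002, -0.002]
contact_force: [4.0, -3.8, -13.1]
gripper_width: 9.6
grasp_force: 58.4
```

Emit:
play_rows(
  series=[
    [0,0,8.9,0,0,0],
    [0.4,0,8.9,0,0,0],
    [0.8,0.1,8.9,0,0,0],
    [1.1,0.1,8.9,0,0,0],
    [1.5,0.1,8.8,0,0,0],
    [1.9,0.2,8.7,0,0,0],
    [2.3,0.2,8.6,0,0,0],
    [2.7,0.2,8.5,0,0,0],
    [3.0,0.3,8.4,0,0,0],
    [3.4,0.3,8.3,0,0,0],
  ],
)

```text
clock: 23.98
position: [453.6, -52.3, 224.0]
ee_rot: [0.738, -0.674, -0.001, 0.0]
contact_force: [-8.7, -1.3, -8.2]
gripper_width: 9.3
grasp_force: 58.4
```

Emit:
play_rows(
  series=[
    [3.7,0.3,8.1,0,0,0],
    [4.1,0.4,7.9,0,0,0],
    [4.4,0.4,7.8,0,0,0],
    [4.8,0.4,7.6,0,0,0],
    [5.1,0.5,7.3,0,0,0],
    [5.4,0.5,7.1,0,0,0],
    [5.7,0.5,6.9,0,0,0],
    [6.0,0.6,6.6,0,0,0],
    [6.3,0.6,6.3,0,0,0],
    [6.6,0.6,6.1,0,0,0],
    [6.8,0.6,5.8,0,0,0],
    [7.1,0.7,5.5,0,0,0],
  ],
)

```text
clock: 24.98
position: [516.4, -45.8, 310.6]
ee_rot: [0.739, -0.674, -0.003, 0.002]
contact_force: [-24.4, 6.4, 13.4]
gripper_width: 9.3
grasp_force: 58.7
```

Emit:
play_rows(
  series=[
    [7.3,0.7,5.1,0,0,0],
    [7.5,0.7,4.8,0,0,0],
    [7.7,0.7,4.5,0,0,0],
    [7.9,0.7,4.2,0,0,0],
    [8.1,0.8,3.8,0,0,0],
    [8.2,0.8,3.4,0,0,0],
  ],
)

```text
clock: 25.48
position: [567.5, -40.7, 341.2]
ee_rot: [0.74, -0.673, 0.003, -0.003]
contact_force: [-16.5, 7.1, 15.7]
gripper_width: 9.1
grasp_force: 61.7
```

Emit:
play_rows(
  series=[
    [7,0.7,0,0,0,0],
    [7,0.7,-1,0,0,0],
    [6,0.6,-1,0,0,0],
    [5,0.5,-1,0,0,0],
    [0,0,0,0,0,0],
  ],
)

```text
clock: 25.9
position: [597.2, -39.0, 348.7]
ee_rot: [0.74, -0.673, 0.012, -0.01]
contact_force: [-17.6, 7.0, 38.3]
gripper_width: 9.3
grasp_force: 66.4
```

Emit:
play_rows(
  series=[
    [4,0.4,0,0,0,0],
    [4,0.4,0,0,0,0],
    [2,0.2,0,0,0,0],
    [0,0,0,0,0,0],
  ],
)

```text
clock: 26.23
position: [602.3, -37.6, 349.0]
ee_rot: [0.74, -0.672, 0.008, -0.006]
contact_force: [-29.7, 11.0, 44.3]
gripper_width: 9.1
grasp_force: 68.4
```

Emit:
play_rows(
  series=[
    [2,0.2,3,0,0,0],
    [2,0.2,2,0,0,0],
    [0,0,0,0,0,0],
    [0,0,0,0,0,0],
  ],
)

```text
clock: 26.57
position: [602.6, -37.6, 349.1]
ee_rot: [0.74, -0.673, 0.003, -0.002]
contact_force: [-33.1, 8.4, 33.7]
gripper_width: 9.5
grasp_force: 67.3
```

Emit:
play_rows(
  series=[
    [2,0.2,0,0,0,0],
    [2,0.2,0,0,0,0],
    [0,0,0,0,0,0],
    [0,0,0,0,0,0],
  ],
)

```text
clock: 26.9
position: [603.0, -38.2, 348.9]
ee_rot: [0.739, -0.673, -0.0, 0.002]
contact_force: [-42.3, 8.8, 37.4]
gripper_width: 9.5
grasp_force: 67.7
```

Emit:
play_rows(
  series=[
    [0,0,0,0,0,0],
    [0,0,0,0,0,0],
    [0,0,0,0,0,0],
    [0,0,8,0,0,0],
    [0,0,15,0,0,0],
    [0,0,25,0,0,0],
    [0,0,25,0,0,0],
    [0,0,0,0,0,0],
    [0,0,0,0,0,0],
    [0,0,0,0,0,0],
  ],
  gripper=0.36,
)

```text
clock: 27.73
position: [613.7, -36.8, 410.8]
ee_rot: [0.739, -0.674, 0.004, -0.005]
contact_force: [-0.9, 0.7, -0.6]
gripper_width: 30.8
grasp_force: 0.0
```

```bash
python3 - <<'E'
from h import *
s=read_state();print(s["position"],s["contact_force"].round(1),s["clock"])
for n in("wrist","scene","top"):
    d=get_image(n); np.save(f"pics/{n}7.npy",d,allow_pickle=True); cv2.imwrite(f"pics/{n}7.png",d["image"][:,:,::-1])
def bar(f):
    d=np.load(f,allow_pickle=True).item(); e=np.array(d["eye"]); H=[]
    # predicted bar line -> sample intensity profile along world x at z=332 across y
    for y in(-90,-80,-70,-60,-50):
        p=[]
        for x in np.arange(570,640,.5):
            P=rot(d).T@(np.array([x-.1*(y+46),y,332.])-e); r=np.hypot(P[0],P[1]); a=np.arctan2(r,P[2])*d["fx"]
            u,v=d["cx"]+a*P[0]/r,d["cy"]+a*P[1]/r; p.append(cv2.getRectSubPix(np.ascontiguousarray(d["image"]),(1,1),(u,v))[0,0].astype(int))
        H.append(p)
    return np.median(H,0)
for f in("pics/w1.npy","pics/wrist7.npy"):
    print([(570+2*i,b.astype(int).tolist()) for i,b in enumerate(bar(f)[::4])][5:25])
E
```

```text
[613.72926274 -36.76461464 410.77614412] [-0.9  0.7 -0.6] 27.7333
[(580, [67, 55, 104]), (582, [69, 56, 104]), (584, [69, 57, 105]), (586, [69, 57, 105]), (588, [70, 58, 105]), (590, [71, 58, 106]), (592, [73, 62, 106]), (594, [142, 143, 153]), (596, [179, 181, 183]), (598, [181, 183, 185]), (600, [169, 172, 175]), (602, [146, 149, 152]), (604, [112, 114, 117]), (606, [183, 183, 181]), (608, [196, 196, 194]), (610, [127, 128, 126]), (612, [100, 100, 100]), (614, [111, 111, 111]), (616, [112, 112, 113]), (618, [139, 139, 140])]
[(580, [69, 56, 105]), (582, [68, 55, 105]), (584, [69, 56, 105]), (586, [69, 57, 105]), (588, [70, 57, 105]), (590, [70, 57, 105]), (592, [71, 59, 106]), (594, [71, 60, 106]), (596, [80, 71, 111]), (598, [164, 167, 171]), (600, [181, 183, 185]), (602, [176, 178, 182]), (604, [158, 161, 164]), (606, [128, 131, 133]), (608, [110, 112, 113]), (610, [200, 199, 197]), (612, [208, 208, 205]), (614, [191, 191, 189]), (616, [110, 110, 110]), (618, [100, 100, 100])]
```

```bash
python3 -c "
from bench import *
print(job_done())"
```

```text
the job is handed in; nothing more can be done
None
```

I pulled the door down to its stop, lowered the steel casting to the nest floor with its neck towards the gap, and pushed the door back up until it met firm resistance. I then released everything and handed in at about 28 s. I did not check directly that the rubber pad is pressed back or that the casting stayed seated after release, and the hand-in returned no verdict.

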